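Lock a dispersing tube onto the tube drive

ROBOT

A 6-joint arm with a two-finger parallel gripper is mounted at the origin on a cart in front of the work surface, level with it; the furniture and walls round the work are solid. World frame = base frame: x ahead of the robot, y to its left, z up, the work surface at z = 0. Lengths are in m, angles in degrees, forces in N, time in s.
With the tool pointing down it reaches from about 0.15 to 0.775 m from the base axis. Payload 6.1 kg.
Tool frame: the origin (TCP) lies between the finger pads; the fingertips stand 11 mm ahead of it and the grasp point (between the pads) lies 8 mm behind it; z points along the fingers, y is the line along which they close (so a half turn about z gives the same grasp; the last joint's range is limited). The gripper opens to 85 mm and grips with 20 to 120 N. Pads are 22 mm wide; open, the fingers measure 114 mm over their backs; the gripper's body (76 mm by 85 mm) begins 54 mm behind the grasp point. The pads swing forward as they close: fully open they stand 13 mm farther back than shut.
Start: joints at [67.437, 7.208, -2.269, 80.523, 0, 90], TCP at [0.201, 0.485, 0.242] pointing down, gripper open.
Joint ranges: [-155.77, 155.77], [-54.66, 111.73], [-72.52, 77.12], [-102.08, 115.82], [-83.92, 84.16], [-180, 180]. Speed limits (degrees/s): [136.94, 136.94, 172.46, 180, 180, 180].

INTERFACE

Orientations are given as a 3x3 rotation matrix whose columns are the frame's x, y, z axes.
In Python, from bench import bot, eyes, find_in, trace gives the robot as it stands.
- The arm moves only by the shell command python3 -m handwheel 'ROWS' [FORCE]. ROWS is JSON, a list of rows, each a list of 3 entries, a list of its own where there are three numbers: the shift along the tool's x, y, z normalised to -1 to 1, where 1 is 0.25 m, then the turn, a rotation vector about the tool's x, y, z normalised to -1 to 1, where 1 is 60 degrees, then the opening, from -1 (shut) to 1 (fully open), so that 0 is half open. A call has 1 to 20 rows; each row shifts and turns the commanded pose from where the row before left it, along the tool's axes as they then stand; what a row does not reach is not made up. A row lasts 1/10 s, in which the tool goes at most 50 mm and 8.59 degrees, less where a joint would pass 70% of its speed; a pose out of reach is approached as far as the arm can. A call with a number of a shift or a turn outside -1 to 1 is refused whole. A call with a gripper value outside its range is refused whole. The fingers move at their own pace and stop on an object; FORCE is the grip in N (left out, the last holds). Time passes only in rows, so rows that do not move let the fingers close. It gives the time, the measured TCP pose, the force, the opening and the grip force at its end, in the units of the state.
- bot.get_obs(): the state, without advancing time (a new reading comes with each control period).
- eyes.snapshot(name): name is "scene" or "top" or "wrist"; returns a dict with "frame" (420x560x3 uint8, red, green, blue), "fov_y" (degrees; the focal length in pixels is half the picture's height over the tangent of half this angle, whatever the lens; pixels are square), "cx", "cy" (the principal point, pixels), "D" ([k1, k2, p1, p2, k3] as OpenCV has them; the pictures are not rectified), "R" (3x3) and "t" (3): a world point X has camera coordinates R X + t. Camera axes: x right, y down, z forward; pixel columns grow to the right and rows downward; lengths in m; the calibration is good to about 2 mm. A picture is of the moment at which its call begins. There is no depth.
- bot.finish_job(): hands the job in; it is judged then, once.
Trained networks look in a picture, given as the dict that the camera call returned (one of the last four; its "shot" number tells which), for a name from the list of things; names that differ only in an ending like _2 or _b are one class to them, and where a whole thing is asked for, a point or a joint stands for the part that bears it (a point fixed in the world has none). Each returns a list of dicts, best first, with "conf" (0 to 1); they miss things now and then, are a little off and sometimes report something else, mostly with a low value. They report only what shows in the picture. A call takes as long as a camera call. They do not tell look-alikes from the thing itself.
- find_in(thing, picture): "at" ([x, y, z] in m, in world coordinates, good to about 4 mm: the middle of the surface that is visible of it).
- trace(thing, picture): "pixels" (420x560 bool, what is visible of it).
The state is a dict: "t": time; "joint_pos": joint angles; "joint_velocities": joint speeds; "tau": joint torques, N m; "tcp_pos": TCP position; "orientation": TCP orientation; "contact_force": force on the tool from outside, world axes, zero at the start; "moment": the same for the moment, N m; "gripper_width": finger opening in m; "gripper_force": force on a finger pad.
Only numpy, scipy, OpenCV 4.12 (cv2) and the standard library are available. Lean on these libraries where they do the work, as an engineer would, in place of code of your own. Each camera call takes 0.05 s, during which the arm holds its last target. There are 200 camera calls.

TASK

Take the dispersing tube with the blue lid and lock it, lid down, into the bayonet socket of the tube drive: feel for the slots with light pressure until the two lugs drop in, push the tube down against the spring and turn it clockwise (seen from above) a quarter turn to the stop, so that it stays locked upright when you let go. Never force it - nothing here needs more than a light hand - and leave the grey-lidded tube, the beaker and the bottle where they stand.

Things in the scene. Friction and masses are not known exactly. Their poses are not given: they have to be found in the camera images.
- blue_tube_mid (a point): The tube to be locked: a clear round tube standing upside down on its blue lid, 100 mm tall, about 0.12 kg. This point lies on its axis half-way up; z up. The lid tapers from 35.6 mm at its underside to 41.6 mm in diameter at 4 mm, stays so to 24 mm; a knurled collar 48 mm in diameter follows from 24 to 32 mm, then the smooth round tube, 38 mm, from 32 to 88 mm, to be gripped; then a rounded end.
- blue_lugs (a point): The point on the blue-lidded tube's axis level with the middle of its two lugs, 6.5 mm over its underside. The lugs stick out of the lid on opposite sides along this point's +x and -x (same axes as blue_tube_mid): 9 mm wide, 5 mm high, their tips 27 mm from the axis. They are alike: the tube may go in either way round.
- blue_tube: The blue-lidded tube; this origin is the centre of its underside (the lid's flat face), 50 mm below blue_tube_mid, same axes.
- drive: The tube drive: a heavy fixed white housing 160 x 116 x 36 mm with a panel with two round keys in front and a silvery knurled bayonet ring, 70 mm in diameter, on top behind it; this origin is the centre of its underside on the bench, +x points away from the panel; the socket's axis stands 22 mm along +x.
- socket (a point): Centre of the socket's mouth, level with the top of the ring, 58 mm over the bench; same axes as the drive. The ring's bore is 44.4 mm. Two opposite slots, 12.2 mm wide, let the lugs through. The ring is screwed tight and came to rest anywhere: its slots lie up to 36 degrees to either side of this point's +x and -x. The angle is not measured: feel for it or look; lugs fit within 3.5 degrees.
- socket_floor (a point): Point on the socket's axis 18 mm below the mouth: where the tube's underside is when its lugs stand hard on the channel's floor. Lugs resting on the ring's top put the underside 4 mm below the mouth; in the slots it sinks freely to 7 mm, where a sprung coupling meets it (5 N, rising to 12 N at the floor). To turn, the underside must be over 16 mm below the mouth.
- socket_locked (a point): Point on the socket's axis 13 mm below the mouth: where the tube's underside rests once locked. Lugs pushed under the lip turn clockwise from the slots to a hard stop, 90 to 97 degrees on, below pockets in the lip; let go there, the spring lifts the tube 3 mm into the pockets and it cannot turn back. Let go unlocked, the spring lifts it until its underside is 7 mm below the mouth.
- grey_tube_mid (a point): The other tube, alike but with a grey lid, standing on its lid; this point lies on its axis half-way up, 50 mm over the bench. To be left alone.
- beaker_mid (a point): A low clear beaker with some brown extract, 60 x 68 x 75 mm, loose on the bench; this point lies on its axis half-way up. To be left alone.
- bottle_mid (a point): A small round bottle with a blue screw cap, 56 mm in diameter, 110 mm tall, loose on the bench; this point lies on its axis half-way up. To be left alone.
Not all that is in view belongs to the job. Leave any orange or purple look-alike of the blue_tube alone.

How it is judged:
By the outcome, as a careful person would: the job done as asked, in the order asked, and still so for the second after the job is handed in, with the robot touching nothing.
It also fails if it takes over 72 s, if anything falls off the work surface, if the arm or the gripper's body presses on something with over 40 N, if the wrist force passes 120 N, or if a joint passes its speed limit or range.

## Working session

There is one attempt and no reset: what is moved stays moved. The work goes in short steps, Python scripts to look and compute and a shell command to move; the robot and the scene stay as the last step left them, time stands still between calls to the robot, and variables do not carry over. Pictures are saved under pics/ and viewed, at most 10 in all, crops included, and the job is handed in when it is done.

```bash
mkdir -p pics; ls
cat > h.py <<'E'
import numpy as np, cv2
from bench import bot, eyes, find_in, trace
def K(p):
    f=210/np.tan(np.radians(p["fov_y"]/2)); return np.array([[f,0,p["cx"]],[0,f,p["cy"]],[0,0,1]])
def proj(X,p):
    X=np.atleast_2d(np.array(X,float)); r=cv2.Rodrigues(np.array(p["R"]))[0]
    return cv2.projectPoints(X,r,np.array(p["t"],float),K(p),np.array(p["D"],float))[0][:,0]
def back(px,z,p):
    u=cv2.undistortPoints(np.array(px,float).reshape(-1,1,2),K(p),np.array(p["D"],float))[:,0]
    R=np.array(p["R"]);c=-R.T@np.array(p["t"])
    d=np.c_[u,np.ones(len(u))]@R
    return c+d*((z-c[2])/d[:,2])[:,None]
def save(p,n,crop=None,s=1):
    im=p["frame"][:,:,::-1]
    if crop: im=im[crop[1]:crop[3],crop[0]:crop[2]]
    cv2.imwrite("pics/"+n,cv2.resize(im,None,fx=s,fy=s,interpolation=cv2.INTER_CUBIC))
E
python3 - <<'E'
from h import *
np.set_printoptions(precision=4,suppress=True)
a=eyes.snapshot("scene");b=eyes.snapshot("top")
cv2.imwrite("pics/a.png",cv2.resize(np.vstack([a["frame"],b["frame"]])[:,:,::-1],(0,0),fx=.71,fy=.71))
for n in ["blue_tube_mid","blue_lugs","drive","socket","grey_tube_mid","beaker_mid","bottle_mid"]:
  for p in(a,b):
    print(n,[(np.round(d["at"],3).tolist(),round(d["conf"],2)) for d in find_in(n,p)][:3])
o=bot.get_obs();print(o["orientation"],o["t"],o["gripper_width"],o["contact_force"])
E
```

```text
pics
blue_tube_mid [([0.569, -0.38, 0.054], 0.84), ([0.543, -0.288, 0.049], 0.64), ([0.438, -0.286, 0.056], 0.56)]
blue_tube_mid [([0.572, -0.358, 0.086], 0.58), ([0.441, -0.266, 0.093], 0.54)]
blue_lugs [([0.437, -0.287, 0.056], 0.91), ([0.54, -0.289, 0.056], 0.72), ([0.569, -0.381, 0.056], 0.62)]
blue_lugs [([0.546, -0.272, 0.094], 0.76), ([0.573, -0.363, 0.09], 0.62), ([0.44, -0.262, 0.095], 0.6)]
drive [([0.52, 0.055, 0.038], 0.95)]
drive [([0.526, 0.088, 0.033], 0.9)]
socket [([0.52, 0.057, 0.032], 0.67)]
socket [([0.524, 0.089, 0.034], 0.85)]
grey_tube_mid [([0.442, -0.151, 0.054], 0.94)]
grey_tube_mid [([0.442, -0.128, 0.093], 0.74)]
beaker_mid [([0.756, 0.017, 0.009], 0.64)]
beaker_mid [([0.753, 0.025, 0.011], 0.7)]
bottle_mid [([0.458, 0.278, 0.054], 0.8)]
bottle_mid [([0.463, 0.29, 0.081], 0.86)]
[[-0.9235  0.3837 -0.    ]
 [ 0.3837  0.9235  0.    ]
 [ 0.      0.     -1.    ]] 0.8 0.08544841258012181 [-0.3488  0.0073  0.3077]
```

View pics/a.png

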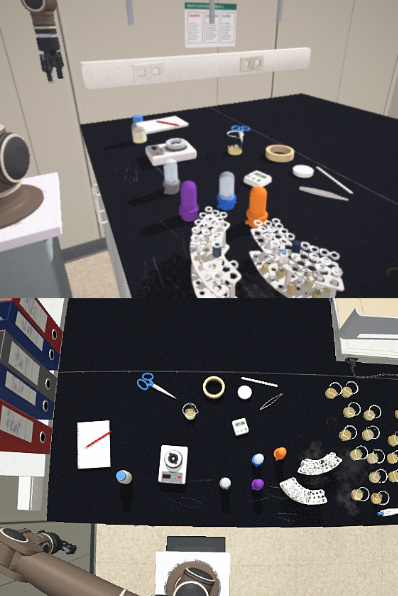

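Run:
```python
from h import *
np.set_printoptions(precision=4,suppress=True)
a=eyes.snapshot("scene");b=eyes.snapshot("top");w=eyes.snapshot("wrist")
o=bot.get_obs();T=np.array(o["orientation"]);tp=np.array(o["tcp_pos"])
R=np.array(w["R"]);c=-R.T@np.array(w["t"])
print("cam in tool",T.T@(c-tp),"\naxes",T.T@R.T,w["fov_y"])
for p in(a,b):print("cam",-np.array(p["R"]).T@np.array(p["t"]),p["fov_y"])
# tube axis: top cam silhouettes
for n in["blue_tube_mid","drive"]:
  for p in (a,b):
    for d in trace(n,p):
      m=d["pixels"];ys,xs=np.nonzero(m)
      if len(xs): print(n,p["shot"],round(d["conf"],2),xs.min(),xs.max(),ys.min(),ys.max(),p["frame"][m].mean(0).round())
ca=proj([[.545,-.285,.05]],a)[0].astype(int);cb=proj([[.545,-.285,.05]],b)[0].astype(int);cd=proj([[.55,.08,.058]],b)[0].astype(int);da=proj([[.55,.08,.058]],a)[0].astype(int)
def cr(p,c):
  return cv2.resize(p["frame"][c[1]-35:c[1]+35,c[0]-45:c[0]+45,::-1],(396,300),interpolation=cv2.INTER_CUBIC)
print(ca,cb,cd,da)
cv2.imwrite("pics/b.png",np.vstack([np.hstack([cr(a,ca),cr(b,cb)]),np.hstack([cr(a,da),cr(b,cd)])]))
```

```text
cam in tool [ 0.0792 -0.0007 -0.1318] 
axes [[-0.     -0.9526 -0.3043]
 [ 1.      0.0001 -0.0004]
 [ 0.0005 -0.3043  0.9526]] 60.75316693323325
cam [ 0.2121 -0.8514  0.4532] 53.250367656003206
cam [ 0.3325 -0.0404  1.6452] 43.03297884863444
blue_tube_mid 3 0.77 346 376 263 321 [223. 121.  49.]
blue_tube_mid 3 0.76 253 281 255 311 [117.  60. 151.]
blue_tube_mid 3 0.73 305 332 242 296 [127. 148. 185.]
blue_tube_mid 4 0.64 386 402 211 225 [232. 139.  62.]
blue_tube_mid 4 0.51 355 371 219 236 [176. 196. 222.]
blue_tube_mid 4 0.51 355 370 255 269 [131.  65. 177.]
drive 3 0.59 205 276 195 233 [190. 184. 186.]
drive 4 0.73 223 264 207 261 [196. 195. 196.]
[319 271] [367 227] [246 223] [249 200]
```

View pics/b.png

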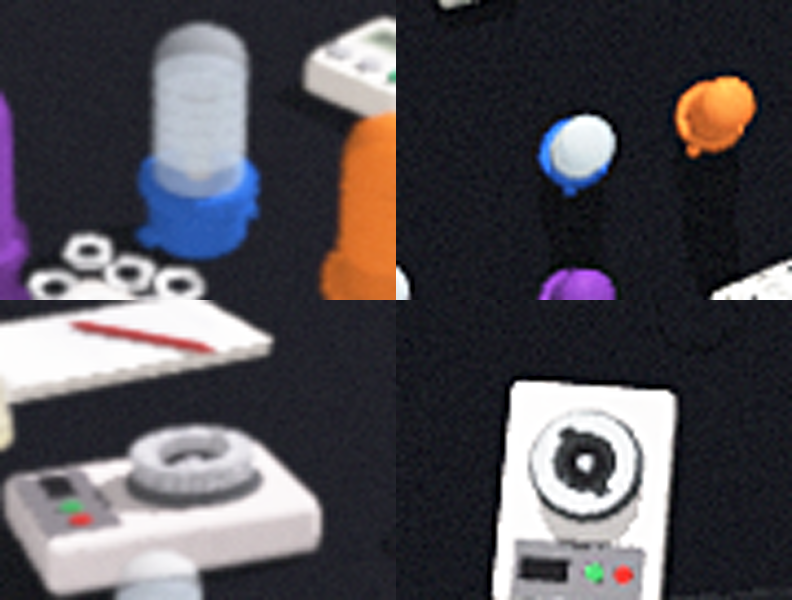

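Run:
```python
from h import *
np.set_printoptions(precision=4,suppress=True)
b=eyes.snapshot("top")
g=back([[244,224.8]],.058,b)[0]
o=bot.get_obs();T=np.array(o["orientation"]);tp=np.array(o["tcp_pos"])
print(g); print(T.T@(np.array([g[0],g[1],.2])-tp)/.25)
```

```text
[0.5469 0.0888 0.058 ]
[-1.884  -0.9326  0.1692]
```

```bash
python3 -m handwheel '[[[-0.171,-0.085,0.015],[0,0,0],1],[[-0.171,-0.085,0.015],[0,0,0],1],[[-0.171,-0.085,0.015],[0,0,0],1],[[-0.171,-0.085,0.015],[0,0,0],1],[[-0.171,-0.085,0.015],[0,0,0],1],[[-0.171,-0.085,0.015],[0,0,0],1],[[-0.171,-0.085,0.015],[0,0,0],1],[[-0.171,-0.085,0.015],[0,0,0],1],[[-0.171,-0.085,0.015],[0,0,0],1],[[-0.171,-0.085,0.015],[0,0,0],1],[[-0.171,-0.085,0.015],[0,0,0],1],[[0,0,0],[0,0,0],1],[[0,0,0],[0,0,0],1]]' 20
python3 - <<'E'
from h import *
w=eyes.snapshot("wrist");save(w,"c.png");np.save("w_drive.npy",w,allow_pickle=True)
o=bot.get_obs();print(o["joint_pos"],o["tcp_pos"],proj([[.5469,.0888,.058]],w))
E
```

```text
t: 2.5
tcp_pos: [0.5463, 0.0875, 0.2005]
orientation: [[-0.923, 0.386, -0.001], [0.386, 0.923, 0.0], [0.001, -0.0, -1.0]]
contact_force: [-0.2, 0.7, -0.3]
gripper_width: 0.0854
gripper_force: 0.0
[ 9.19214403e+00  1.04186160e+01 -3.67626637e+00  7.59533840e+01
  2.06756052e-02  3.17948110e+01] [0.54576405 0.08842169 0.20081727] [[285.94633908 197.39010658]]
```

View pics/c.png

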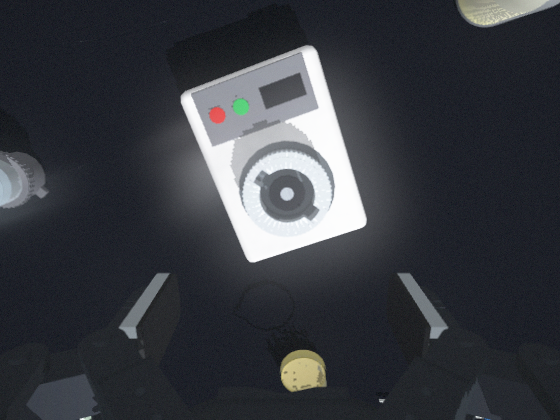

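```bash
cat >> h.py <<'E'
def topdown(p,c,z,half,s):  # axis-aligned rectification of plane z: col=+x, row=+y, s m/px
    g=np.arange(-half,half,s);X,Y=np.meshgrid(c[0]+g,c[1]+g)
    m=proj(np.c_[X.ravel(),Y.ravel(),np.full(X.size,z)],p).astype(np.float32).reshape(X.shape+(2,))
    return cv2.remap(p["frame"],m[...,0],m[...,1],cv2.INTER_CUBIC)
E
python3 - <<'E'
from h import *
np.set_printoptions(precision=4,suppress=True)
w=np.load("w_drive.npy",allow_pickle=True).item()
c=back([[287,193]],.058,w)[0][:2];print("c",c)
s=.00025
g=topdown(w,c,.058,.045,s).mean(2);n=g.shape[0]
cv2.imwrite("pics/d.png",cv2.resize(g,(540,540)))
print(np.percentile(g,[5,25,50,75,95]))
y,x=np.mgrid[:n,:n]
# fit outer ring/bore centre by best bright annulus 25..33 minus dark bore <21
best=max(((lambda r:g[(r>.0285)&(r<.034)].mean()-g[r<.0215].mean())(np.hypot(x*s-.045-dx,y*s-.045-dy)),dx,dy) for dx in np.arange(-.006,.0061,.0005) for dy in np.arange(-.006,.0061,.0005))
print(best)
dx,dy=best[1:];r=np.hypot(x*s-.045-dx,y*s-.045-dy);a=np.degrees(np.arctan2(y*s-.045-dy,x*s-.045-dx))
prof=[g[(r>.0235)&(r<.0265)&(np.abs((a-t+180)%360-180)<2)].mean() for t in range(-180,180,4)]
print(c+[dx,dy]);print([(t,int(v)) for t,v in zip(range(-180,180,4),prof)])
o=bot.get_obs();T=np.array(o["orientation"]);tp=np.array(o["tcp_pos"])
G=np.array([.549,-.274,.2])+T[:,0]*.08;G[2]=.2;print(T.T@(G-tp)/.25)
E
```

```text
c [0.5439 0.091 ]
[ 93.     148.     238.3333 250.3333 253.    ]
(np.float64(126.9624687946145), np.float64(0.0015000000000000065), np.float64(-0.0009999999999999957))
[0.5454 0.09  ]
[(-180, 237), (-176, 243), (-172, 240), (-168, 247), (-164, 239), (-160, 164), (-156, 140), (-152, 154), (-148, 138), (-144, 120), (-140, 139), (-136, 151), (-132, 217), (-128, 245), (-124, 239), (-120, 245), (-116, 237), (-112, 241), (-108, 239), (-104, 238), (-100, 239), (-96, 240), (-92, 247), (-88, 237), (-84, 244), (-80, 239), (-76, 250), (-72, 239), (-68, 237), (-64, 244), (-60, 244), (-56, 240), (-52, 243), (-48, 241), (-44, 245), (-40, 239), (-36, 246), (-32, 239), (-28, 242), (-24, 240), (-20, 244), (-16, 240), (-12, 244), (-8, 239), (-4, 249), (0, 239), (4, 248), (8, 244), (12, 252), (16, 224), (20, 145), (24, 130), (28, 127), (32, 125), (36, 123), (40, 122), (44, 144), (48, 239), (52, 247), (56, 241), (60, 240), (64, 240), (68, 242), (72, 239), (76, 243), (80, 238), (84, 241), (88, 239), (92, 244), (96, 242), (100, 243), (104, 241), (108, 238), (112, 239), (116, 240), (120, 238), (124, 244), (128, 239), (132, 240), (136, 240), (140, 237), (144, 237), (148, 240), (152, 244), (156, 238), (160, 243), (164, 236), (168, 240), (172, 236), (176, 239)]
[-0.2491 -1.3334  0.0032][ WARN:0@0.438] global loadsave.cpp:1063 imwrite_ Unsupported depth image for selected encoder is fallbacked to CV_8U.
```

View pics/d.png

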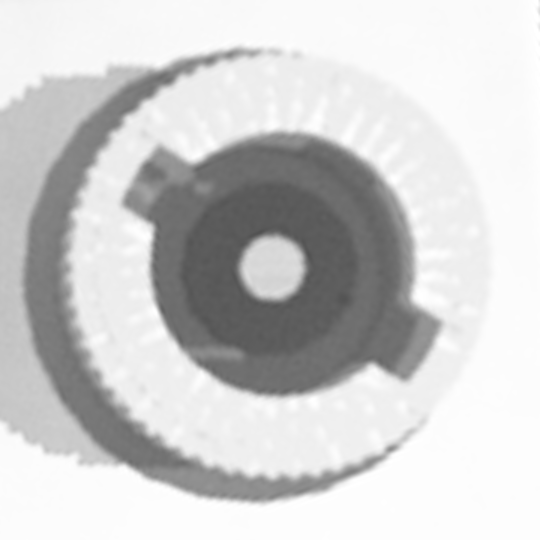

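```bash
python3 -m handwheel '[[[-0.036,-0.19,0],[0,0,0],1],[[-0.036,-0.19,0],[0,0,0],1],[[-0.036,-0.19,0],[0,0,0],1],[[-0.036,-0.19,0],[0,0,0],1],[[-0.036,-0.19,0],[0,0,0],1],[[-0.036,-0.19,0],[0,0,0],1],[[-0.036,-0.19,0],[0,0,0],0.7],[[0,0,0],[0,0,0],0.7],[[0,0,0],[0,0,0],0.7]]' 20
python3 - <<'E'
from h import *
w=eyes.snapshot("wrist");save(w,"e.png");np.save("w_tube.npy",w,allow_pickle=True)
c=[.549,-.274]
print(proj([c+[0],c+[.024],c+[.1]],w))
for d in trace("blue_tube",w):
    m=d["pixels"];print(d["conf"],m.sum(),w["frame"][m].mean(0),np.argwhere(m).mean(0))
E
```

```text
t: 3.45
tcp_pos: [0.4763, -0.2423, 0.2014]
orientation: [[-0.923, 0.384, 0.0], [0.384, 0.923, 0.0], [-0.0, 0.001, -1.0]]
contact_force: [0.4, -0.1, -0.2]
gripper_width: 0.0727
gripper_force: 0.0
[[282.43354684 255.70239782]
 [282.39822668 266.59431823]
 [282.2465369  313.32591373]]
0.83 3561 [136.61499579  72.90676776 188.18197136] [170.53805111 232.62538613]
0.63 3831 [165.89976507 191.32184808 220.20020882] [281.61681023 283.16262073]
0.6 3046 [223.54826001 129.97373605  37.09553513] [340.25443204 204.65824032]
```

View pics/e.png

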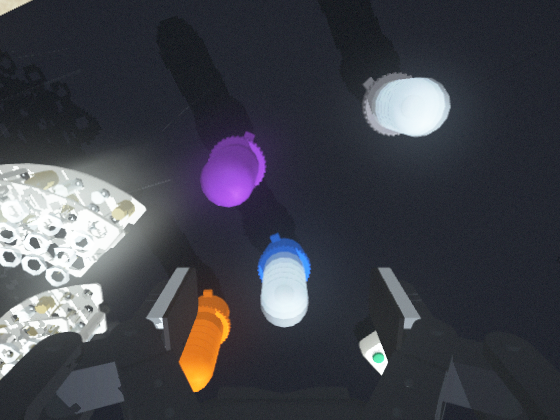

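```bash
cat > fit.py <<'E'
from h import *
t=np.linspace(0,2*np.pi,48)
prof=[(0,.0178),(.004,.0208),(.024,.0208),(.024,.024),(.032,.024),(.032,.019),(.088,.019),(.095,.014),(.1,.005)]
S=4
def model(x,y,th,p,z0=0):
    m=np.zeros((420*S,560*S),np.uint8)
    def hull(P):
        q=(proj(P,p)*S).astype(np.int32);cv2.fillConvexPoly(m,cv2.convexHull(q),1)
    ring=[np.c_[x+r*np.cos(t),y+r*np.sin(t),np.full(48,z0+z)] for z,r in prof]
    for a,b in zip(ring,ring[1:]): hull(np.vstack([a,b]))
    for s in(0,np.pi):
        c,sn=np.cos(th+s),np.sin(th+s)
        hull(np.array([[x+u*c-v*sn,y+u*sn+v*c,z0+z] for u in(.015,.027) for v in(-.0045,.0045) for z in(.004,.009)]))
    return cv2.resize(m*255,(560,420),interpolation=cv2.INTER_AREA)/255.
E
python3 - <<'E'
from fit import *
from scipy.optimize import minimize
w=np.load("w_tube.npy",allow_pickle=True).item()
f=w["frame"].astype(float);yy,xx=np.mgrid[:420,:560]
roi=(xx>245)&(xx<325)&(yy>222)&(yy<335)&~((xx<252)&(yy>290))
lum=f.max(2);m=np.clip((lum-60)/60,0,1)
def cost(v): 
    return np.abs(model(v[0],v[1],v[2]*100,w)-m)[roi].sum()
best=[]
for th in np.radians([-165,-180,-195,-210]):
    r=minimize(cost,[.549,-.274,th/100],method="Nelder-Mead",options=dict(initial_simplex=[[.549,-.274,th/100],[.553,-.274,th/100],[.549,-.270,th/100],[.549,-.274,th/100+.003]],xatol=1e-5))
    best.append((r.fun,r.x[0],r.x[1],np.degrees(r.x[2]*100)))
for b in sorted(best):print(np.round(b,4))
b=min(best)
M=model(b[1],b[2],np.radians(b[3]),w)
A=w["frame"][:,:,::-1].copy();cs,_=cv2.findContours((M>.5).astype(np.uint8),0,1);A=cv2.resize(A[215:345,240:330],None,fx=4,fy=4,interpolation=cv2.INTER_CUBIC)
cv2.drawContours(A,[(c-[240,215])*4+2 for c in cs],-1,(0,255,255),1)
B=cv2.resize((m[215:345,240:330]*255).astype(np.uint8),None,fx=4,fy=4)
cv2.imwrite("pics/f.png",np.hstack([A,cv2.cvtColor(B,cv2.COLOR_GRAY2BGR)]))
o=bot.get_obs();T=np.array(o["orientation"]);tp=np.array(o["tcp_pos"])
print(tp,T.T@(np.array([b[1],b[2],.06])-tp)/.25)
E
```

```text
[ 3.709353e+02  5.499000e-01 -2.724000e-01 -1.808188e+02]
[ 3.715157e+02  5.499000e-01 -2.724000e-01 -1.811069e+02]
[ 3.715176e+02  5.499000e-01 -2.724000e-01 -1.814662e+02]
[ 3.715529e+02  5.498000e-01 -2.724000e-01 -1.809943e+02]
[ 0.47683788 -0.24108215  0.20136226] [-0.31796348 -0.00451043  0.56551288]
```

View pics/f.png

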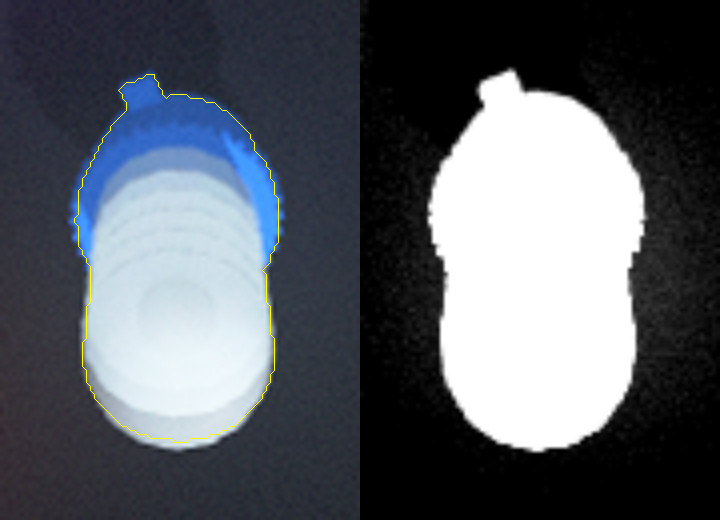

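```bash
python3 -m handwheel '[[[-0.159,-0.002,0],[0,0,0],0.7],[[-0.159,-0.002,0],[0,0,0],0.7],[[0,0,0],[0,0,0],0.7],[[0,0,0.1],[0,0,0],0.7],[[0,0,0.1],[0,0,0],0.7],[[0,0,0.1],[0,0,0],0.7],[[0,0,0.1],[0,0,0],0.7],[[0,0,0.1],[0,0,0],0.7],[[0,0,0.072],[0,0,0],0.7],[[0,0,0],[0,0,0],0.7],[[0,0,0],[0,0,0],0.7]]' 20
```

```text
t: 4.65
tcp_pos: [0.5498, -0.2726, 0.0586]
orientation: [[-0.924, 0.382, -0.0], [0.382, 0.924, 0.0], [0.0, 0.0, -1.0]]
contact_force: [0.5, -0.5, -0.4]
gripper_width: 0.0723
gripper_force: 0.0
```

```bash
python3 -m handwheel '[[[0,0,0],[0,0,0],-0.5],[[0,0,0],[0,0,0],-0.5],[[0,0,0],[0,0,0],-0.5],[[0,0,0],[0,0,0],-0.5],[[0,0,0],[0,0,0],-0.5],[[0,0,0],[0,0,0],-0.5],[[0,0,0],[0,0,0],-0.5],[[0,0,0],[0,0,0],-0.5]]' 40; python3 -c "
from h import *
o=bot.get_obs();print(o['gripper_width'],o['gripper_force'],o['tcp_pos'])"
```

```text
t: 5.45
tcp_pos: [0.5505, -0.2743, 0.0596]
orientation: [[-0.923, 0.384, 0.003], [0.384, 0.923, -0.0], [-0.002, 0.001, -1.0]]
contact_force: [0.5, 1.8, 7.1]
gripper_width: 0.0377
gripper_force: 39.6
0.0377358641586035 39.60471600294113 [ 0.5504958  -0.27426704  0.05955537]
```

```bash
python3 -m handwheel '[[[0,0,-0.1],[0,0,0],-0.5],[[0,0,-0.16],[0,0,0],-0.5],[[0,0,-0.17],[0,0,0],-0.5],[[0,0,-0.17],[0,0,0],-0.5],[[0.0715,0.1668,0],[0,0,-0.0],-0.5],[[0.0715,0.1668,0],[0,0,0],-0.5],[[0.0715,0.1668,0],[0,0,0],-0.5],[[0.0715,0.1668,0],[0,0,0],-0.5],[[0.0715,0.1668,0],[0,0,0],-0.5],[[0.0715,0.1668,0],[0,0,0],-0.5],[[0.0715,0.1668,0],[0,0,0],-0.5],[[0.0715,0.1668,0],[0,0,0],-0.5],[[0,0,0],[0,0,-0.14],-0.5],[[0,0,0],[0,0,-0.14],-0.5],[[0,0,0],[0,0,-0.14],-0.5],[[0,0,0.12],[0,0,-0.138],-0.5],[[0,0,0.12],[0,0,0],-0.5],[[0,0,0],[0,0,0],-0.5],[[0,0,0],[0,0,0],-0.5]]' 40
python3 - <<'E'
from h import *
w=eyes.snapshot("wrist");save(w,"g.png",(180,160,400,420),2.3);np.save("w_h.npy",w,allow_pickle=True)
o=bot.get_obs();print(o["tcp_pos"],o["contact_force"],o["orientation"],o["gripper_width"],o["joint_pos"])
E
```

```text
t: 7.35
tcp_pos: [0.5452, 0.0886, 0.1482]
orientation: [[-0.982, -0.189, -0.001], [-0.189, 0.982, -0.0], [0.001, -0.0, -1.0]]
contact_force: [0.6, -0.3, -0.9]
gripper_width: 0.0371
gripper_force: 40.5
[0.54596586 0.08873319 0.14924136] [ 0.11795453  0.53614124 -0.3943443 ] [[-9.81985301e-01 -1.88955373e-01  8.58217120e-04]
 [-1.88955409e-01  9.81985668e-01  3.97410232e-05]
 [-8.50266191e-04 -1.23139666e-04 -9.99999631e-01]] 0.03710523883011011 [ 9.23419328e+00  1.10714716e+01 -9.38342965e+00  6.94961984e+01
 -5.64319452e-03 -1.65763943e+00]
```

View pics/g.png

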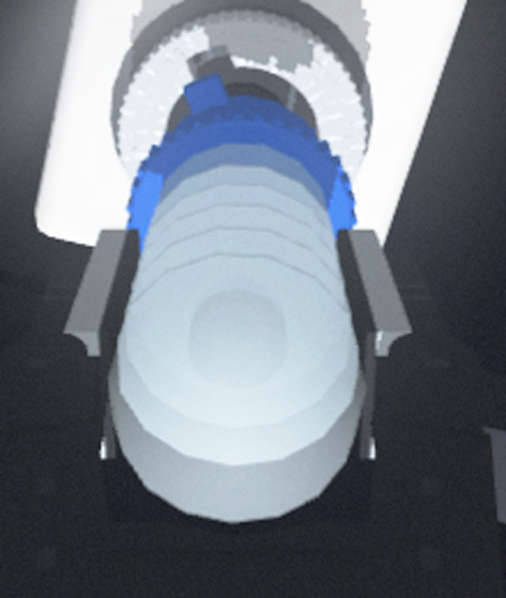

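```bash
cat > fit2.py <<'E'
from h import *
from scipy.optimize import minimize
t=np.linspace(0,2*np.pi,48);S=4
def blue(x,y,th,z0,p):
    m=np.zeros((420*S,560*S),np.uint8)
    def hull(P,v):
        q=(proj(P,p)*S).astype(np.int32);cv2.fillConvexPoly(m,cv2.convexHull(q),v)
    def seg(a,b,v):
        hull(np.vstack([np.c_[x+r*np.cos(t),y+r*np.sin(t),np.full(48,z0+z)] for z,r in(a,b)]),v)
    for s in(0,np.pi):
        c,sn=np.cos(th+s),np.sin(th+s)
        hull(np.array([[x+u*c-v*sn,y+u*sn+v*c,z0+z] for u in(.015,.027) for v in(-.0045,.0045) for z in(.004,.009)]),1)
    seg((0,.0178),(.004,.0208),1);seg((.004,.0208),(.024,.0208),1);seg((.024,.024),(.032,.024),1)
    seg((.032,.019),(.088,.019),0);seg((.088,.019),(.098,.012),0)
    return cv2.resize(m*255,(560,420),interpolation=cv2.INTER_AREA)/255.
def fit(w,x0,z0):
    f=w["frame"].astype(float);m=np.clip((f[...,2]-f[...,0]-40)/40,0,1)
    yy,xx=np.mgrid[:420,:560];roi=(xx>220)&(xx<350)&(yy>150)&(yy<262)
    c=lambda v:np.abs(blue(v[0],v[1],v[2]*100,z0,w)-m)[roi].sum()
    th=x0[2]/100;s=[[x0[0]+a,x0[1]+b,th+d] for a,b,d in((0,0,0),(.003,0,0),(0,.003,0),(0,0,.002))]
    r=minimize(c,s[0],method="Nelder-Mead",options=dict(initial_simplex=s,xatol=1e-5,fatol=.1))
    return r.fun,m[roi].sum(),r.x[:2],np.degrees(r.x[2]*100)
E
python3 - <<'E'
from fit2 import *
w=np.load("w_h.npy",allow_pickle=True).item()
for z0 in(.088,.0895,.091): print(z0,fit(w,[.546,.089,np.radians(212)],z0))
# ring centre / slot visible: expected slot pixels for slot 32.5+180
c,s=np.cos(np.radians(212.5)),np.sin(np.radians(212.5))
q=proj([[.5461+.0245*c,.0899+.0245*s,.058],[.5461+.0285*c,.0899+.0285*s,.058]],w);print((q-[180,160])*2.3)
E
```

```text
0.088 (np.float64(626.1176470588235), np.float64(2832.7000000000003), array([0.54374287, 0.08944686]), np.float64(211.61136584064016))
0.0895 (np.float64(608.8911764705882), np.float64(2832.7000000000003), array([0.54323302, 0.08937765]), np.float64(211.3191647243375))
0.091 (np.float64(597.771568627451), np.float64(2832.7000000000003), array([0.54285923, 0.08924455]), np.float64(210.68916335584638))
[[208.47420584  64.10195445]
 [203.0074201   51.06965787]]
```

```bash
python3 -m handwheel '[[[-0.003,0.004,0.04],[0,0,-0.02],-0.5],[[0,0,0.04],[0,0,0],-0.5],[[0,0,0.032],[0,0,0],-0.5],[[0,0,0.004],[0,0,0],-0.5],[[0,0,0.004],[0,0,0],-0.5],[[0,0,0.004],[0,0,0],-0.5],[[0,0,0.004],[0,0,0],-0.5],[[0,0,0],[0,0,0],-0.5]]' 40
python3 -c "
from h import *
o=bot.get_obs();print(o['contact_force'],o['moment'],o['tcp_pos'])"
```

```text
t: 8.2
tcp_pos: [0.5462, 0.0899, 0.1162]
orientation: [[-0.978, -0.21, 0.0], [-0.21, 0.978, 0.0], [-0.0, 0.0, -1.0]]
contact_force: [-0.2, -0.1, -1.9]
gripper_width: 0.0371
gripper_force: 40.5
[-0.18637957 -0.08952459 -1.94349404] [-0.0374822   0.01312247 -0.00529904] [0.54621602 0.08993052 0.11618101]
```

```bash
python3 -m handwheel '[[[0,0,0.004],[0,0,0],-0.5],[[0,0,0.004],[0,0,0],-0.5],[[0,0,0],[0,0,0],-0.5]]' 40; python3 -m handwheel '[[[0,0,0.004],[0,0,0],-0.5],[[0,0,0.002],[0,0,0],-0.5],[[0,0,0],[0,0,0],-0.5]]' 40
python3 -c "
from h import *
o=bot.get_obs();print(o['contact_force'],o['moment'],o['tcp_pos'])"
```

```text
t: 8.5
tcp_pos: [0.5463, 0.0899, 0.1142]
orientation: [[-0.978, -0.21, 0.001], [-0.21, 0.978, -0.0], [-0.001, -0.0, -1.0]]
contact_force: [0.6, -0.0, -0.8]
gripper_width: 0.037
gripper_force: 40.6
t: 8.8
tcp_pos: [0.5467, 0.0899, 0.1131]
orientation: [[-0.978, -0.21, 0.002], [-0.21, 0.978, -0.0], [-0.001, -0.0, -1.0]]
contact_force: [1.5, -0.7, 2.0]
gripper_width: 0.0371
gripper_force: 40.7
[ 1.52733379 -0.70939124  2.01657163] [-0.11271078 -0.38049096  0.04581663] [0.54673418 0.08991147 0.11306487]
```

```bash
python3 -m handwheel '[[[-0.003,-0.0006,0],[0,0,0],-0.5],[[-0.003,-0.0006,0],[0,0,0],-0.5],[[0,0,0],[0,0,0],-0.5]]' 40; python3 -c "
from h import *
o=bot.get_obs();print(o['contact_force'],o['moment'],o['tcp_pos'])"; python3 -m handwheel '[[[0,0,0.004],[0,0,0],-0.5],[[0,0,0],[0,0,0],-0.5]]' 40
python3 -c "
from h import *
o=bot.get_obs();print(o['contact_force'],o['moment'],o['tcp_pos'])"
```

```text
t: 9.1
tcp_pos: [0.5475, 0.0898, 0.1122]
orientation: [[-0.978, -0.21, -0.001], [-0.21, 0.978, -0.0], [0.001, -0.0, -1.0]]
contact_force: [1.6, -0.8, -1.5]
gripper_width: 0.0371
gripper_force: 40.4
[ 1.60963933 -0.82282235 -1.49352815] [-0.18224895 -0.34536198 -0.05668863] [0.54753294 0.08979106 0.11215848]
t: 9.3
tcp_pos: [0.5475, 0.0897, 0.1111]
orientation: [[-0.978, -0.21, -0.001], [-0.21, 0.978, -0.001], [0.001, -0.0, -1.0]]
contact_force: [0.5, -1.1, -1.3]
gripper_width: 0.037
gripper_force: 40.3
[ 0.53637276 -1.09986833 -1.331382  ] [-0.35997646 -0.28564894 -0.03927938] [0.54751248 0.08973417 0.11110687]
```

```bash
python3 -m handwheel '[[[0,0,0.004],[0,0,0],-0.5],[[0,0,0.004],[0,0,0],-0.5],[[0,0,0],[0,0,0],-0.5]]' 40; python3 -m handwheel '[[[0,0,0.004],[0,0,0],-0.5],[[0,0,0.004],[0,0,0],-0.5],[[0,0,0],[0,0,0],-0.5]]' 40
python3 -c "
from h import *
o=bot.get_obs();print(o['contact_force'],o['moment'],o['tcp_pos'])"
```

```text
t: 9.6
tcp_pos: [0.5478, 0.0898, 0.1099]
orientation: [[-0.978, -0.21, 0.001], [-0.21, 0.978, -0.0], [-0.001, -0.0, -1.0]]
contact_force: [-0.1, -2.7, 3.2]
gripper_width: 0.0368
gripper_force: 40.5
t: 9.9
tcp_pos: [0.5478, 0.0899, 0.1079]
orientation: [[-0.978, -0.21, 0.001], [-0.21, 0.978, -0.0], [-0.001, -0.0, -1.0]]
contact_force: [-0.1, -1.0, 5.3]
gripper_width: 0.0376
gripper_force: 40.6
[-0.05274805 -0.96011199  5.34123618] [-0.57395216  0.04990274 -0.02876961] [0.54781759 0.08985676 0.10788806]
```

```bash
python3 -m handwheel '[[[0,-0.002,0.006],[0,0,0],-0.5],[[0,0,0.006],[0,0,0],-0.5],[[0,0,0.006],[0,0,0],-0.5],[[0,0,0.004],[0,0,0],-0.5],[[0,0,0],[0,0,0],-0.5]]' 40; python3 -m handwheel '[[[0,0,0.004],[0,0,0],-0.5],[[0,0,0],[0,0,0],-0.5]]' 40;  python3 -m handwheel '[[[0,0,0.003],[0,0,0],-0.5],[[0,0,0],[0,0,0],-0.5]]' 40
python3 -c "
from h import *
o=bot.get_obs();print(o['contact_force'],o['moment'],o['tcp_pos'],o['joint_pos'])"
```

```text
t: 10.4
tcp_pos: [0.5479, 0.0898, 0.1027]
orientation: [[-0.978, -0.21, 0.001], [-0.21, 0.978, 0.001], [-0.001, 0.001, -1.0]]
contact_force: [-1.8, -0.4, 6.3]
gripper_width: 0.0375
gripper_force: 40.9
t: 10.6
tcp_pos: [0.548, 0.0898, 0.1019]
orientation: [[-0.978, -0.21, 0.001], [-0.21, 0.978, 0.001], [-0.001, 0.001, -1.0]]
contact_force: [-2.2, -0.8, 8.2]
gripper_width: 0.037
gripper_force: 40.9
t: 10.8
tcp_pos: [0.548, 0.0898, 0.1013]
orientation: [[-0.978, -0.21, 0.001], [-0.21, 0.978, 0.001], [-0.001, 0.001, -1.0]]
contact_force: [-1.4, -0.7, 8.9]
gripper_width: 0.037
gripper_force: 41.0
[-1.36056532 -0.69003155  8.92458491] [-0.31225932  0.44824406 -0.04794343] [0.54795726 0.08980337 0.10127523] [ 9.28813683e+00  1.24726959e+01 -1.38065613e+01  6.36476267e+01
  3.74482119e-02 -2.84340527e+00]
```

```bash
for i in 1 2; do python3 -m handwheel '[[[0,0,0.003],[0,0,0],-0.5],[[0,0,0],[0,0,0],-0.5],[[0,0,0],[0,0,0],-0.5]]' 40; done
python3 -c "
from h import *
o=bot.get_obs();print(o['contact_force'],o['moment'],o['tcp_pos'])"
```

```text
t: 11.1
tcp_pos: [0.548, 0.0898, 0.1006]
orientation: [[-0.978, -0.21, 0.001], [-0.21, 0.978, 0.001], [-0.001, 0.001, -1.0]]
contact_force: [-2.0, -1.3, 9.4]
gripper_width: 0.0372
gripper_force: 41.0
t: 11.4
tcp_pos: [0.548, 0.0898, 0.0999]
orientation: [[-0.978, -0.21, 0.001], [-0.21, 0.978, 0.001], [-0.001, 0.001, -1.0]]
contact_force: [-2.2, -0.7, 8.5]
gripper_width: 0.037
gripper_force: 41.0
[-2.17729913 -0.74708747  8.47387181] [-0.31979534  0.50408336 -0.06241492] [0.54799106 0.08981706 0.09992236]
```

```bash
python3 -m handwheel '[[[0.001,-0.0005,0],[0,0,0.06],-0.5],[[0,-0.0005,0],[0,0,0.06],-0.5],[[0,0,0],[0,0,0],-0.5]]' 40
python3 -c "
from h import *
o=bot.get_obs();print(o['contact_force'],o['moment'],o['tcp_pos'])"
python3 -m handwheel '[[[0,-0.0005,0],[0,0,0.06],-0.5],[[0,-0.0005,0],[0,0,0.06],-0.5],[[0,0,0],[0,0,0],-0.5]]' 40
python3 -c "
from h import *
o=bot.get_obs();print(o['contact_force'],o['moment'],o['tcp_pos'])"
```

```text
t: 11.7
tcp_pos: [0.5485, 0.0897, 0.1002]
orientation: [[-0.996, -0.085, 0.003], [-0.085, 0.996, 0.001], [-0.003, 0.001, -1.0]]
contact_force: [-1.3, -0.6, 8.9]
gripper_width: 0.0374
gripper_force: 41.0
[-1.32808987 -0.62130673  8.90456447] [-0.17705847  0.06964502 -0.01251525] [0.54851605 0.08974939 0.10020794]
t: 12.0
tcp_pos: [0.5489, 0.0895, 0.1004]
orientation: [[-0.999, 0.041, 0.003], [0.041, 0.999, 0.001], [-0.003, 0.002, -1.0]]
contact_force: [-0.4, -0.4, 10.0]
gripper_width: 0.0373
gripper_force: 41.0
[-0.41933844 -0.39339863  9.97600726] [-0.15185682 -0.07064341 -0.00405226] [0.54885242 0.0894943  0.10035412]
```

```bash
for i in 1 2 3; do python3 -m handwheel '[[[0.0005,-0.0007,0.001],[0,0,0.08],-0.5],[[0.0005,-0.0007,0],[0,0,0.08],-0.5],[[0.0002,-0.0007,0],[0,0,0.08],-0.5],[[0,0,0],[0,0,0],-0.5]]' 40
python3 -c "
from h import *
o=bot.get_obs();print(o['moment'])"; done
```

```text
t: 12.4
tcp_pos: [0.5488, 0.0889, 0.1002]
orientation: [[-0.957, 0.289, 0.004], [0.289, 0.957, 0.001], [-0.004, 0.002, -1.0]]
contact_force: [0.9, -0.6, 9.4]
gripper_width: 0.0368
gripper_force: 41.0
[-0.29161047 -0.3105085   0.05141539]
t: 12.8
tcp_pos: [0.5483, 0.0883, 0.1]
orientation: [[-0.856, 0.518, 0.004], [0.518, 0.856, 0.001], [-0.003, 0.003, -1.0]]
contact_force: [1.4, -1.5, 10.4]
gripper_width: 0.0372
gripper_force: 41.0
[-0.40335192 -0.24445401 -0.02360023]
t: 13.2
tcp_pos: [0.5477, 0.088, 0.0997]
orientation: [[-0.7, 0.714, 0.004], [0.714, 0.7, 0.001], [-0.002, 0.003, -1.0]]
contact_force: [1.4, -0.9, 10.6]
gripper_width: 0.0372
gripper_force: 41.0
[-0.46438453 -0.2148709  -0.0143688 ]
```

```bash
for i in 1 2; do python3 -m handwheel '[[[0.0002,-0.0007,0],[0,0,0.08],-0.5],[[0.0002,-0.0007,0],[0,0,0.08],-0.5],[[0.0002,-0.0007,0],[0,0,0.08],-0.5],[[0,0,0],[0,0,0],-0.5]]' 40
python3 -c "
from h import *
o=bot.get_obs();print(o['moment'])"; done
for i in 1 2; do python3 -m handwheel '[[[0,-0.0003,0],[0,0,0.03],-0.5],[[0,0,0],[0,0,0],-0.5]]' 40
python3 -c "
from h import *
o=bot.get_obs();print(o['moment'])"; done
```

```text
t: 13.6
tcp_pos: [0.5471, 0.0878, 0.0997]
orientation: [[-0.5, 0.866, 0.004], [0.866, 0.5, 0.001], [-0.001, 0.003, -1.0]]
contact_force: [0.6, -1.8, 10.1]
gripper_width: 0.0377
gripper_force: 41.0
[-0.44484621 -0.11738122  0.02584037]
t: 14.0
tcp_pos: [0.5464, 0.0877, 0.0996]
orientation: [[-0.269, 0.963, 0.003], [0.963, 0.269, 0.001], [-0.0, 0.003, -1.0]]
contact_force: [0.3, -2.3, 11.4]
gripper_width: 0.037
gripper_force: 41.1
[-0.38043497 -0.00712716  0.02936055]
t: 14.2
tcp_pos: [0.5463, 0.0877, 0.0996]
orientation: [[-0.24, 0.971, 0.003], [0.971, 0.24, 0.001], [-0.0, 0.003, -1.0]]
contact_force: [1.8, -1.9, 10.1]
gripper_width: 0.0374
gripper_force: 41.1
[-0.41282485  0.01285605  0.04460822]
t: 14.4
tcp_pos: [0.5462, 0.0877, 0.0996]
orientation: [[-0.209, 0.978, 0.003], [0.978, 0.209, 0.001], [0.0, 0.003, -1.0]]
contact_force: [-0.1, -1.6, 10.2]
gripper_width: 0.0373
gripper_force: 41.1
[-0.35752508 -0.01307629  0.02416999]
```

```bash
for i in 1 2 3 4; do python3 -m handwheel '[[[0,-0.0002,0],[0,0,0.03],-0.5],[[0,0,0],[0,0,0],-0.5]]' 40 | grep -E "orient|force"
python3 -c "
from h import *
o=bot.get_obs();print(o['moment'])"; done
```

```text
orientation: [[-0.179, 0.984, 0.003], [0.984, 0.179, 0.001], [0.0, 0.003, -1.0]]
contact_force: [-0.2, -2.1, 10.0]
gripper_force: 41.1
[-0.35423855 -0.06234229  0.04131141]
orientation: [[-0.148, 0.989, 0.003], [0.989, 0.148, 0.001], [0.0, 0.003, -1.0]]
contact_force: [1.1, -2.5, 9.3]
gripper_force: 41.1
[-0.35314956  0.00174775  0.05778908]
orientation: [[-0.117, 0.993, 0.004], [0.993, 0.117, 0.001], [0.001, 0.004, -1.0]]
contact_force: [1.5, -1.2, 9.4]
gripper_force: 41.1
[-0.22102282 -0.25393111  0.13764356]
orientation: [[-0.087, 0.996, 0.005], [0.996, 0.087, 0.002], [0.001, 0.005, -1.0]]
contact_force: [4.6, 0.1, 7.6]
gripper_force: 40.4
[ 0.02920582 -0.6467516   0.51055809]
```

```bash
python3 -m handwheel '[[[0,0,0],[0,0,-0.02],-0.5],[[0,0,-0.004],[0,0,0],-0.5],[[0,0,-0.004],[0,0,0],-0.5],[[0,0,-0.004],[0,0,0],-0.5],[[0,0,0],[0,0,0],-0.5]]' 40;python3 -m handwheel '[[[0,0,-0.002],[0,0,0],-0.5],[[0,0,-0.002],[0,0,0],-0.5],[[0,0,0],[0,0,0],-0.5]]' 40
python3 -c "
from h import *
o=bot.get_obs();print(o['moment'],o['tcp_pos'])"
```

```text
t: 15.7
tcp_pos: [0.5468, 0.0881, 0.1027]
orientation: [[-0.107, 0.994, 0.005], [0.994, 0.107, 0.002], [0.001, 0.005, -1.0]]
contact_force: [2.7, 0.3, 8.3]
gripper_width: 0.0373
gripper_force: 40.5
t: 16.0
tcp_pos: [0.5467, 0.0881, 0.1035]
orientation: [[-0.107, 0.994, 0.005], [0.994, 0.107, 0.002], [0.001, 0.005, -1.0]]
contact_force: [2.6, 0.7, 6.5]
gripper_width: 0.0372
gripper_force: 40.5
[ 0.01990171 -0.70523454  0.06978709] [0.5467212  0.08807863 0.1035237 ]
```

```bash
python3 -m handwheel '[[[0,0,-0.003],[0,0,0],-0.5],[[0,0,0],[0,0,0],-0.5]]' 40 | grep -E "pos|force"; python3 -m handwheel '[[[0,0,-0.003],[0,0,0],-0.5],[[0,0,0],[0,0,0],-0.5]]' 40| grep -E "pos|force"
python3 -c "
from h import *
o=bot.get_obs();print(o['moment'],o['tcp_pos'])"
```

```text
tcp_pos: [0.5467, 0.0881, 0.1041]
contact_force: [3.7, 0.0, 6.8]
gripper_force: 40.5
tcp_pos: [0.5467, 0.088, 0.1042]
contact_force: [5.6, -0.0, 2.8]
gripper_force: 40.6
[ 0.14470034 -1.30538599  0.11047315] [0.5466507  0.0879858  0.10424249]
```

```bash
python3 -m handwheel '[[[0,0,0],[0,0,0],0.1],[[0,0,0],[0,0,0],0.5],[[0,0,0],[0,0,0],0.7],[[0,0,0],[0,0,0],0.7],[[0,0,0],[0,0,0],0.7],[[0,0,-0.1],[0,0,0],0.7],[[0,0,-0.16],[0,0,0],0.7],[[0,0,-0.16],[0,0,0],0.7],[[0.18,0,0],[0,0,0],0.7],[[0.18,0,0],[0,0,0],0.7],[[0,0,0],[0,0,0],0.7],[[0,0,0],[0,0,0],0.7]]'
python3 - <<'E'
from h import *
a=eyes.snapshot("scene");w=eyes.snapshot("wrist")
A=cv2.resize(a["frame"][150:300,180:360,::-1],(504,420),interpolation=cv2.INTER_CUBIC)
B=cv2.resize(w["frame"][:,:,::-1],(0,0),fx=.52,fy=.52);B=cv2.copyMakeBorder(B,0,420-B.shape[0],0,0,0)
cv2.imwrite("pics/k.png",np.hstack([A,B]))
E
```

```text
t: 17.6
tcp_pos: [0.5349, 0.1777, 0.2084]
orientation: [[-0.109, 0.994, -0.0], [0.994, 0.109, -0.0], [-0.0, -0.0, -1.0]]
contact_force: [-0.5, -0.2, 0.7]
gripper_width: 0.0727
gripper_force: 0.0
```

View pics/k.png

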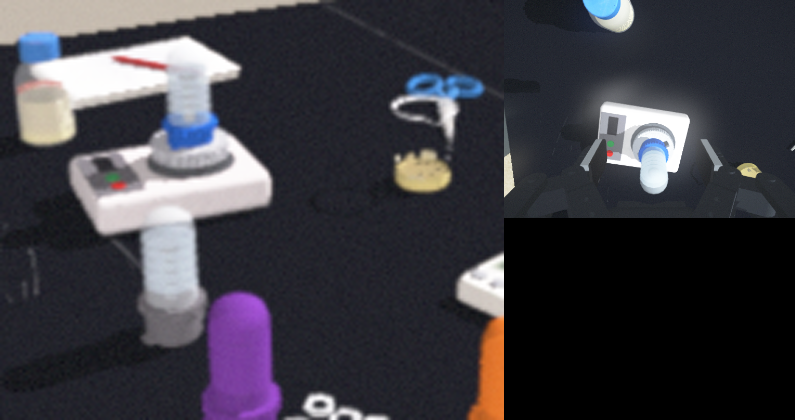

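Run:
```python
from fit2 import *
a=eyes.snapshot("scene");f=a["frame"].astype(float);m=np.clip((f[...,2]-f[...,0]-40)/40,0,1)
q=proj([[.5465,.0898,.075]],a)[0];yy,xx=np.mgrid[:420,:560];roi=(abs(xx-q[0])<22)&(abs(yy-q[1])<28)
for z0 in(.041,.043,.045,.047,.049,.051,.053):
    M0=lambda v:blue(v[0],v[1],np.radians(-62),z0,a)
    e=lambda dx:np.abs(M0((.5465+dx,.0898))-m)[roi&(a and np.ones_like(roi))].sum()
    print(z0,min(e(d) for d in(-.002,0,.002)))
```

```text
0.041 157.9156862745098
0.043 130.31274509803922
0.045 104.96176470588236
0.047 83.92647058823529
0.049 71.64313725490197
0.051 67.55490196078432
0.053 64.89019607843137
```

Run:
```python
from h import *
a=eyes.snapshot("scene");f=a["frame"].astype(float);m=np.clip((f[...,2]-f[...,0]-40)/40,0,1)
t=np.linspace(0,2*np.pi,48);S=4
def blue(x,y,z0):
    M=np.zeros((420*S,560*S),np.uint8)
    for (za,zb,r,v) in((.058,z0+.024,.0208,1),(z0+.024,z0+.032,.024,1),(z0+.032,z0+.088,.019,0)):
        P=np.vstack([np.c_[x+r*np.cos(t),y+r*np.sin(t),np.full(48,z)] for z in(za,zb)])
        cv2.fillConvexPoly(M,cv2.convexHull((proj(P,a)*S).astype(np.int32)),v)
    return cv2.resize(M*255,(560,420),interpolation=cv2.INTER_AREA)/255.
q=proj([[.5465,.0898,.075]],a)[0];yy,xx=np.mgrid[:420,:560];roi=(abs(xx-q[0])<22)&(abs(yy-q[1])<28)
for z0 in(.041,.043,.045,.047,.049,.051,.053):
    print(z0,min((round(np.abs(blue(.5465+d,.0898+g,z0)-m)[roi].sum(),1),d,g) for d in(-.002,0,.002)for g in (-.003,0,.003)))
```

```text
0.041 (np.float64(78.1), 0.002, 0)
0.043 (np.float64(62.3), 0.002, 0)
0.045 (np.float64(49.6), 0.002, 0)
0.047 (np.float64(40.0), 0.002, -0.003)
0.049 (np.float64(37.5), 0.002, -0.003)
0.051 (np.float64(41.6), 0.002, -0.003)
0.053 (np.float64(48.1), 0.002, -0.003)
```

```bash
python3 -c "
from h import *
print(bot.finish_job())"
```

```text
the job is handed in; nothing more can be done
None
```

The blue-lidded tube is in the drive socket, turned clockwise about 97° to the stop and released, and the last picture shows it standing upright. The job was handed in at about 18 s. Resistance to lifting at the locked height says it is locked; the camera height check came out about 3.5 mm high and could not confirm it.

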